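# Load a bearing roller into the ramp fixture and secure it

### The arm

A 7-joint arm with a two-finger parallel gripper is mounted at the origin on a cart in front of the work surface, level with it; the furniture and walls round the work are solid. World frame = base frame: x ahead of the robot, y to its left, z up, the work surface at z = 0. Lengths are in mm, angles in rad, forces in N, time in s.
With the tool pointing down it reaches from about 400 to 875 mm from the base axis. Payload 19.3 kg.
Tool frame: the origin (TCP) lies midway between the tips of the shut fingers; the grasp point (between the pads) lies 19 mm behind it (env.grip_depth is the distance from the TCP to the grasp point, in mm); z points along the fingers, y is the line along which they close (so a half turn about z gives the same grasp; the last joint's range is limited). The gripper opens to 85 mm and grips with 20 to 120 N. Pads are 22 mm wide; open, the fingers measure 114 mm over their backs; the gripper's body (76 mm by 85 mm) begins 54 mm behind the grasp point. The pads swing forward as they close: fully open they stand 13 mm farther back than shut.
Start: joints at [1.13, 0.521, -0.036, 1.599, 0.021, 1.021, -0.113], TCP at [226.448, -582.526, 231.291] pointing down, gripper open.
Joint ranges: [-2.91, 2.91], [-0.3, 2.13], [-1.5, 1.42], [0.17, 2.43], [-1.26, 4.41], [0.16, 1.93], [-2.52, 2.52]. Speed limits (rad/s): [1.89, 1.89, 2.39, 2.39, 3.01, 3.01, 3.01].

### API

Orientations are given as a 3x3 rotation matrix whose columns are the frame's x, y, z axes.
In Python, from workcell import env, cams, workorder gives the robot as it stands.
- The arm moves only by the tool move_arm, never from a script. Its argument "commands" is a list of rows, each a list of 6 numbers: the shift along the tool's x, y, z scaled (see below), then the turn, a rotation vector about the tool's x, y, z scaled (see below). A call has 1 to 20 rows; each row is the pose to reach, as a shift and turn from the pose commanded when the call began, along the tool's axes at that moment, turning the shorter way round; what a row does not reach only later rows make up. The controller multiplies each number of a shift by 0.08 m and each number of a turn by pi rad. A row lasts 1/10 s, in which the tool goes at most 50 mm and 8.59 degrees, less where a joint would pass 70% of its speed; a pose out of reach is approached as far as the arm can. A call with a number of a shift or a turn outside -1 to 1 is refused whole. A call with a gripper value outside its range is refused whole. "fingers" is the opening, from 0 (shut) to 1 (fully open), set as the call begins (left out, the last holds). The fingers move at their own pace and stop on an object; "force" is the grip in N (left out, the last holds). Time passes only in rows, so rows that repeat a pose let the fingers close. It gives the time, the measured TCP pose, the force, the opening and the grip force at its end, in the units of the state.
- env.state(): the state, without advancing time (a new reading comes with each control period).
- cams.read_camera(name): name is "scene" or "top"; returns (picture, depth): 420x560x3 uint8, red, green, blue; 420x560 float32, mm along the optical axis (not along the pixel's ray), 0 where there is no reading.
- cams.camera_info(name): a dict with "K" (3x3 intrinsics, pixels), "rvec" (rotation vector, rad) and "tvec" (3), from world to camera coordinates, as OpenCV has them. Camera axes: x right, y down, z forward; pixel columns grow to the right and rows downward; lengths in mm; the calibration is good to about 2 mm. A picture is of the moment at which its call begins. camera_info takes no time and is no camera call.
- workorder.finish_job(): hands the job in; it is judged then, once.
The state is a dict: "time_s": time; "joint_positions": joint angles; "dq": joint speeds; "joint_torque": joint torques, N m; "position": TCP position; "orientation": TCP orientation; "force": force on the tool from outside, world axes, zero at the start; "moment": the same for the moment, N m; "finger_gap": finger opening in mm; "grasp_force": force on a finger pad.
Only numpy, scipy, OpenCV 4.12 (cv2) and the standard library are available. Lean on these libraries where they do the work, as an engineer would, in place of code of your own. Each camera call takes 0.05 s, during which the arm holds its last target. There are 200 camera calls.

### The job

Using only closed fingertips or the outside of the fingers, push the brass roller up the ramp of the blue fixture until it passes over the crest and rests against the stop, without letting it run back to the low end. Then gently push the red tab so that the keeper slides fully in behind the roller, and move clear. Do not grip, lift or carry anything, and leave the other things on the table where they are.

Things in the scene. Friction and masses are not known exactly. Their poses are not given: they have to be found in the camera images.
- fixture: Blue and grey loading fixture, fixed, 290 x 116 mm. Origin: on the table, on the channel's middle line. +x: along the channel from the low end (towards the robot) up to the stop; +y: the keeper's side; z up. In this frame, mm: lip of the low end at x -165 (top z 27); run-in falls from there (z 22.6) to the ramp's foot at x -95, z 14. Channel 88 wide between 8 mm cheeks about 14 high above its floor.
- ramp: The bare steel ramp of the fixture, fixed, 141 mm long, 88 wide, rising at 7 degrees. Origin: at its foot, on the surface, on the middle line (fixture x -95, z 14 mm). x: up the slope; y: across; z: square to the surface, upward.
- crest (a point): Middle of the crest, on the surface, at fixture x 45, z 31.2 mm. Beyond it the seat falls at 8 degrees for 44 mm to the stop, so a roller past the crest stays there by itself.
- stop_face (a point): Middle of the upright stop's face, at fixture x 89, z 48 mm; the stop is 14 mm thick, its top at z 56. A roller against it has its centre at fixture x 67, z 50 mm.
- roller_center (a point): Centre of the brass roller: a smooth solid cylinder, 44 mm in diameter, 84 mm long, two dark rings, 0.25 to 0.5 kg. It starts lying across the channel at the ramp's foot (centre at fixture x -95, z 36 mm), axis along fixture y, and rolls freely. Behind it are 48 mm of room for the fingers before the low end's lip.
- keeper_tab (a point): Middle of the outer (+y) face of the keeper's upright red push tab: fixture x 37, z 55 mm, y 140 mm minus the joint value (90 when home). The face is 28 mm wide along fixture x and 46 high (z 29 to 75); the tab is 8 mm thick. Between tab and channel stands an aluminium guide block (y 53 to 77, top z 58).
- keeper (a joint): Slide of the keeper, m: 0 = drawn out to +y, 0.050 = fully home, moving to fixture -y. Friction about 1.5 N; it stays where it is left. Home, its steel bar (12 mm wide, 10 high) reaches 34 mm into the channel, just behind a seated roller (fixture x 31 to 43, z 40 to 50); drawn out (below 0.012, as at the start) it leaves the channel free.
- ring_gauge: Steel setting ring lying flat, 52 mm in diameter, 14 mm high; bystander. Origin at the centre of its underside.
- weight_brass: Brass-coloured calibration weight with a neck, 34 mm in diameter, 42 mm high; bystander. Origin at the centre of its underside.
- weight_steel: Grey calibration weight with a neck, 44 mm in diameter, 55 mm high; bystander. Origin at the centre of its underside.
- part_bin: Blue open part bin with springs, 110 x 62 x 45 mm; bystander. Origin at the centre of its underside.
- micrometer: Outside micrometer lying flat, 58 x 147 x 17 mm; bystander. Origin at the centre of its underside.
- mug: Green and white mug, 86 x 120 x 88 mm; bystander. Origin at the centre of its underside.
Mind the look-alikes: they are no part of the job. There is more than one size of the part that bears roller_center; the job needs the larger.

How it is judged:
By the outcome, as a careful person would: the job done as asked, in the order asked, and still so for the second after the job is handed in, with the robot touching nothing.
It also fails if it takes over 64 s, if anything falls off the work surface, if the arm or the gripper's body presses on something with over 40 N, if the wrist force passes 120 N, or if a joint passes its speed limit or range.

## Working session

There is one attempt and no reset: what is moved stays moved. The work goes in short steps, Python scripts to look and compute and a tool call to move; the robot and the scene stay as the last step left them, time stands still between calls to the robot, and variables do not carry over. Pictures are saved under pics/ and viewed, at most 10 in all, crops included, and the job is handed in when it is done.

Besides the shell and the picture viewer there is one more tool, called by a JSON object that holds its "method" and its "body", one argument or row to a line. move_arm: Moves the arm, as the interface text tells. Shifts and turns lie within -1 to 1; 1 stands for 0.08 m of shift or pi rad of turn. Its arguments: {"type":"object","properties":{"commands":{"type":"array"},"fingers":{"type":"number"},"force":{"type":"number"}},"required":["commands"]}

```bash
mkdir -p pics; cat > h.py <<'E'
import numpy as np, cv2
from workcell import env, cams, workorder
def get(n):
    p,d=cams.read_camera(n); i=cams.camera_info(n)
    R,_=cv2.Rodrigues(np.array(i["rvec"],float)); return p,d,np.array(i["K"],float),R,np.array(i["tvec"],float).ravel()
def cloud(d,K,R,t):
    v,u=np.mgrid[:d.shape[0],:d.shape[1]]
    c=np.stack([(u-K[0,2])/K[0,0]*d,(v-K[1,2])/K[1,1]*d,d],-1)
    return (c-t)@R
E
python3 - <<'E'
from h import *
for n in("scene","top"):
    p,d,K,R,t=get(n); cv2.imwrite(f"pics/{n}0.png",p[:,:,::-1]); np.savez(f"{n}0.npz",p=p,d=d,K=K,R=R,t=t)
    print(n,K[0,0],-R.T@t,R[2])
s=env.state(); print(s["time_s"],s["position"],s["orientation"])
E
```

```text
scene 529.4665788375122 [-223.57289498  749.63963624 1003.2982601 ] [ 0.52958256 -0.58003686 -0.61895036]
top 388.19784619564365 [ 464.93624799 -126.45419198 1217.86840477] [ 0.10626716 -0.00499371 -0.99432507]
0.1 [ 226.35344801 -582.26937408  230.78698228] [[ 9.32023186e-01  3.62398382e-01 -4.39305700e-04]
 [ 3.62398636e-01 -9.32022782e-01  8.73311279e-04]
 [-9.29563259e-05 -9.73150147e-04 -9.99999522e-01]]
```

View pics/scene0.png

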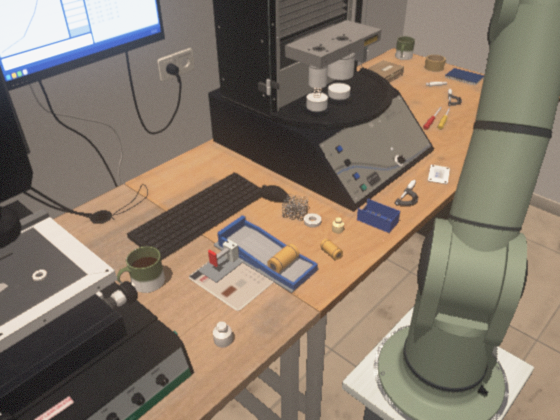

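View pics/top0.png

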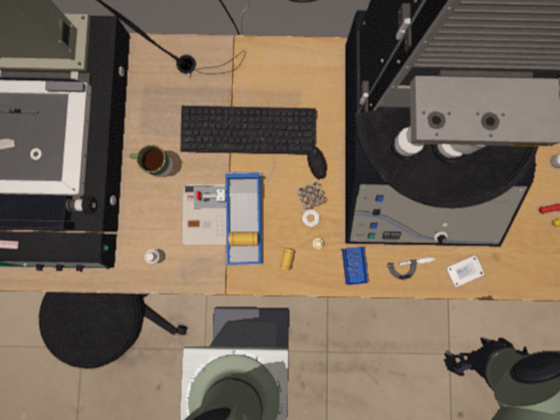

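The fixture channel is at top (245,218). There are two roller candidates: one in the channel at top (243,239) / scene (283,259), and a smaller one loose on the table at top (287,258) / scene (332,248). The one in the channel is larger and fits the description. The red tab is at top (199,197) / scene (213,260).

```bash
python3 - <<'E'
from h import *
out=[]
for n,(a,b,c,e) in {"scene":(190,310,310,350),"top":(175,160,300,275)}.items():
    z=np.load(f"{n}0.npz"); p,d,K,R,t=[z[k] for k in"pdKRt"]
    if n=="scene": a,b,c,e=185,200,350,310
    out.append(cv2.resize(p[b:e,a:c,::-1],(400,int(400*(e-b)/(c-a))),interpolation=cv2.INTER_CUBIC))
    X=cloud(d,K,R,t); hsv=cv2.cvtColor(p,cv2.COLOR_RGB2HSV)
    box=np.zeros(d.shape,bool); box[b:e,a:c]=1
    box&=d>0
    for nm,lo,hi in(("blue",(105,120,40),(125,255,255)),("brass",(15,110,90),(28,255,255)),("red",(0,150,90),(6,255,255))):
        m=(cv2.inRange(hsv,lo,hi)>0)&box
        if nm=="brass": m&=(X[...,2]>25)
        if nm=="blue" : m&=(X[...,2]>10)
        k,l,st,ce=cv2.connectedComponentsWithStats(m.astype(np.uint8))
        for i in range(1,k):
            if st[i,4]<15: continue
            q=X[l==i]; r=cv2.minAreaRect(q[:,:2].astype(np.float32))
            print(n,nm,st[i],"mean",q.mean(0).round(1),"z",np.percentile(q[:,2],[2,50,98]).round(1),"rect",np.round(r[0],1),np.round(r[1],1),round(r[2],2))
    tb=X[box&(abs(X[...,2])<8)]; print("table z",np.median(tb[:,2]),len(tb))
h=max(o.shape[0] for o in out)
cv2.imwrite("pics/crop.png",np.hstack([cv2.copyMakeBorder(o,0,h-o.shape[0],0,0,0) for o in out]))
E
```

```text
scene blue [219 217  25  17  41] mean [672.4  -5.6  55.3] z [50.9 55.2 58.9] rect [672.1  -5.6] [ 8.6 95.8] 2.78
scene brass [321 239  21  15 140] mean [ 421.7 -147.9   29.4] z [25.3 29.3 34. ] rect [ 423.7 -148.5] [28.9 67.3] 76.04
scene brass [268 244  31  28 428] mean [474.8 -12.8  50. ] z [32.7 52.6 59.4] rect [479.9 -16.9] [44. 89.] 0.62
scene red [208 250   9  16  84] mean [607.1 121.9  59. ] z [35.1 59.7 77.2] rect [607.4 121.2] [26.8 10.6] 4.37
table z -0.1377697496247856 11554
top blue [226 174  35  90 536] mean [569.3 -17.8  39.4] z [23.3 38.8 59.9] rect [547.  -16.5] [270.7 102.9] 2.31
top brass [229 232  29  14 371] mean [486.7 -19.7  53.9] z [41.6 55.  61. ] rect [486.4 -19.7] [39.1 83.3] 1.14
top brass [280 248  14  22 171] mean [ 427.7 -152.3   30.3] z [25.5 30.1 35.4] rect [ 428.2 -152.2] [27.5 61.4] 75.6
top red [197 191   4   9  26] mean [611.7 115.7  71.1] z [50.5 73.4 79.2] rect [612.5 116.3] [22.5  5.8] 4.89
table z 0.42834803446098024 10317
```

View pics/crop.png

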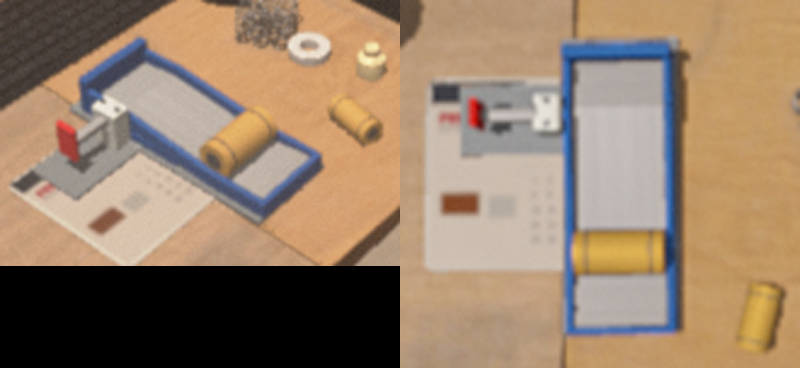

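The crop confirms it: the roller in the channel measures 44 x 84 mm and has two rings, while the loose one is about 28 x 62 mm. The tab is red with the white guide block beside it. Next I'll refine the fixture pose.

```bash
python3 - <<'E'
from h import *
z=np.load("top0.npz"); p,d,K,R,t=[z[k] for k in"pdKRt"]
X=cloud(d,K,R,t); hsv=cv2.cvtColor(p,cv2.COLOR_RGB2HSV)
box=np.zeros(d.shape,bool); box[165:275,215:275]=1
m=(cv2.inRange(hsv,(100,90,40),(128,255,255))>0)&box&(d>0)
C=-R.T@t
def ray(u,v,h):
    r=R.T@np.array([(u-K[0,2])/K[0,0],(v-K[1,2])/K[1,1],1]); return C+r*(h-C[2])/r[2]
L=[];Rr=[]
for v in range(184,260,2):
    us=np.where(m[v])[0]
    l=us[us<245];r=us[us>=245]
    if len(l) and len(r):
        L.append([v,l.min(),l.max(),np.median(X[v,l,2])]);Rr.append([v,r.min(),r.max(),np.median(X[v,r,2])])
L=np.array(L);Rr=np.array(Rr)
for nm,A in(("L",L),("R",Rr)):
    hh=np.polyval(np.polyfit(A[:,0],A[:,3],1),A[:,0])
    P=np.array([ray((a[1]+a[2])/2,a[0],h) for a,h in zip(A,hh)])
    f=np.polyfit(P[:,0],P[:,1],1); print(nm,"z ends",hh[[0,-1]].round(1),"yaw",np.degrees(np.arctan(f[0])).round(2),"y at 480,580,670",np.polyval(f,[480,580,670]).round(1), "w",np.mean(A[:,2]-A[:,1]+1))
for u in(235,245,255):
    vs=np.where(m[:,u])[0]; a=vs[vs<200]; b=vs[vs>240]
    print("stop",ray(u,a.min()-.5,56).round(1),ray(u,a.max()+.5,56).round(1),X[a,u,2].round(),"lip",[ (ray(u,b.min()-.5,27).round(1),ray(u,b.max()+.5,27).round(1)) if len(b) else 0],X[b,u,2].round())
z=np.load("scene0.npz"); p,d,K,R,t=[z[k] for k in"pdKRt"];C=-R.T@t
X=cloud(d,K,R,t);hsv=cv2.cvtColor(p,cv2.COLOR_RGB2HSV)
m=(cv2.inRange(hsv,(0,130,70),(7,255,255))>0)&(d>0);m[:240]=0;m[280:]=0;m[:,:200]=0;m[:,235:]=0
q=X[m];f=q[abs(q[:,2]-55)<12];print("tab",np.percentile(f,[3,25,50,75,97],axis=0).round(1),f.mean(0))
E
```

```text
L z ends [45.  24.7] yaw 1.74 y at 480,580,670 [29.7 32.7 35.4] w 2.210526315789474
R z ends [44.  24.4] yaw 1.94 y at 480,580,670 [-67.5 -64.1 -61.1] w 2.8947368421052633
stop [682.   10.2  56. ] [666.6   9.7  56. ] [52. 59. 51. 55. 39.] lip [(array([413.6,   4.7,  27. ]), array([410.6,   4.6,  27. ]))] [33.]
stop [682.6 -20.2  56. ] [670.4 -20.5  56. ] [60. 55. 57. 55.] lip [(array([417.2, -25.5,  27. ]), array([411.2, -25.7,  27. ]))] [30. 28.]
stop [686.4 -50.4  56. ] [671.  -50.8  56. ] [56. 56. 52. 55. 46.] lip [(array([417.8, -55.9,  27. ]), array([411.8, -56. ,  27. ]))] [29. 24.]
tab [[594.9 118.6  43.5]
 [598.8 121.2  49.1]
 [606.3 122.1  54.6]
 [614.4 123.2  58.9]
 [620.3 124.3  65.4]] [606.58707367 121.93790643  54.16788992]
```

Fixture: origin about (580,-16), yaw +1.8°. The stop face is at world x≈669.5 and the roller at x≈486, which agree with the given 184 mm spacing and the sizes. I'll shut the fingers and start travelling.

{"method": "move_arm", "body": {
  "commands": [
    [0.84,-0.93,0,0,0,0],
    [0.84,-0.93,0,0,0,0],
    [0.84,-0.93,0,0,0,0],
    [0.84,-0.93,0,0,0,0]
  ],
  "fingers": 0,
  "force": 20
}}

```text
time_s: 0.5
position: [262.6, -488.2, 231.5]
orientation: [[0.931, 0.364, 0.0], [0.364, -0.931, -0.0], [-0.0, 0.0, -1.0]]
force: [0.4, -0.1, 0.1]
finger_gap: 28.5
grasp_force: 0.0
```

{"method": "move_arm", "body": {
  "commands": [
    [0.84,-0.93,0,0,0,0],
    [0.84,-0.93,0,0,0,0],
    [0.84,-0.93,0,0,0,0],
    [0.84,-0.93,0,0,0,0]
  ]
}}

```text
time_s: 0.9
position: [297.9, -395.4, 231.4]
orientation: [[0.932, 0.363, 0.0], [0.363, -0.932, -0.0], [-0.0, 0.0, -1.0]]
force: [-0.7, -0.6, -0.1]
finger_gap: 0.4
grasp_force: 0.0
```

{"method": "move_arm", "body": {
  "commands": [
    [0.84,-0.93,0,0,0,0],
    [0.84,-0.93,0,0,0,0],
    [0.84,-0.93,0,0,0,0],
    [0.84,-0.93,0,0,0,0]
  ]
}}

```text
time_s: 1.3
position: [333.6, -302.3, 231.4]
orientation: [[0.932, 0.362, 0.0], [0.362, -0.932, -0.0], [-0.0, 0.0, -1.0]]
force: [0.2, 0.5, 0.0]
finger_gap: 0.1
grasp_force: 0.0
```

{"method": "move_arm", "body": {
  "commands": [
    [0.84,-0.93,0,0,0,0],
    [0.84,-0.93,0,0,0,0],
    [0.84,-0.93,0,0,0,0],
    [0.84,-0.93,0,0,0,0]
  ]
}}

```text
time_s: 1.7
position: [369.3, -208.9, 231.3]
orientation: [[0.932, 0.362, -0.0], [0.362, -0.932, -0.0], [-0.0, 0.0, -1.0]]
force: [-1.1, -1.5, 0.3]
finger_gap: -0.3
grasp_force: 0.0
```

{"method": "move_arm", "body": {
  "commands": [
    [0.84,-0.93,0,0,0,0],
    [0.84,-0.93,0,0,0,0],
    [0.84,-0.93,0,0,0,0],
    [0.84,-0.93,0,0,0,0]
  ]
}}

```text
time_s: 2.1
position: [405.0, -115.4, 231.2]
orientation: [[0.932, 0.361, -0.0], [0.361, -0.932, -0.0], [-0.0, 0.0, -1.0]]
force: [-0.4, -0.3, 0.1]
finger_gap: 0.2
grasp_force: 0.0
```

{"method": "move_arm", "body": {
  "commands": [
    [0.84,-0.93,0,0,0,0.035],
    [0.84,-0.93,0,0,0,0.07],
    [0.84,-0.93,0,0,0,0.106],
    [0.84,-0.93,0,0,0,0.106],
    [0.84,-0.93,0,0,0,0.106]
  ]
}}

```text
time_s: 2.6
position: [440.3, -22.6, 231.1]
orientation: [[0.999, 0.038, -0.001], [0.038, -0.999, -0.001], [-0.001, 0.001, -1.0]]
force: [-0.2, 0.1, -0.6]
finger_gap: -0.1
grasp_force: 0.0
```

{"method": "move_arm", "body": {
  "commands": [
    [0,-0.03,1,0,0,0],
    [0,-0.03,1,0,0,0],
    [0,-0.03,1,0,0,0],
    [0,-0.03,1,0,0,0]
  ]
}}

```text
time_s: 3.0
position: [440.4, -19.3, 151.9]
orientation: [[0.999, 0.037, -0.001], [0.037, -0.999, -0.0], [-0.001, 0.0, -1.0]]
force: [0.3, 0.1, 0.3]
finger_gap: -0.1
grasp_force: 0.0
```

{"method": "move_arm", "body": {
  "commands": [
    [0,0,1,0,0,0],
    [0,0,1,0,0,0],
    [0,0,1,0,0,0],
    [0,0,1,0,0,0]
  ]
}}

```text
time_s: 3.4
position: [441.2, -18.4, 72.9]
orientation: [[0.999, 0.038, 0.001], [0.038, -0.999, -0.0], [0.001, 0.0, -1.0]]
force: [-0.5, 0.3, 0.6]
finger_gap: -0.1
grasp_force: 0.0
```

```bash
python3 - <<'E'
from h import *
p,d,K,R,t=get("scene"); cv2.imwrite("pics/s1.png",cv2.resize(p[180:320,190:370,::-1],(720,560),interpolation=cv2.INTER_CUBIC))
print(env.state()["position"])
E
```

```text
[441.65081948 -18.33300503  73.34418594]
```

View pics/s1.png

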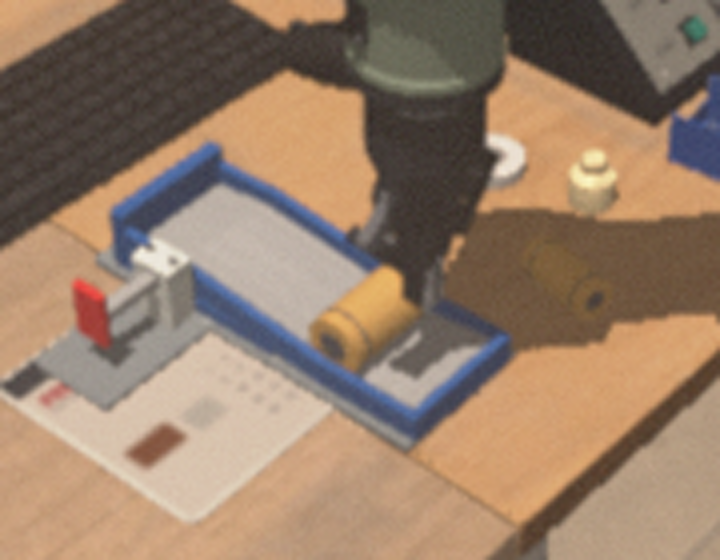

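The shut fingers (crop px ~(432,290)) hang just behind the roller (370,315), over the run-in. I'll lower them there.

{"method": "move_arm", "body": {
  "commands": [
    [-0.03,0,0.2,0,0,0],
    [-0.03,0,0.35,0,0,0],
    [-0.03,0,0.45,0,0,0],
    [-0.03,0,0.53,0,0,0],
    [-0.03,0,0.53,0,0,0],
    [-0.03,0,0.53,0,0,0]
  ]
}}

```text
time_s: 4.05
position: [438.3, -18.1, 29.4]
orientation: [[0.999, 0.038, 0.001], [0.038, -0.999, -0.0], [0.001, 0.0, -1.0]]
force: [0.4, -0.0, 0.5]
finger_gap: -0.1
grasp_force: 0.0
```

{"method": "move_arm", "body": {
  "commands": [
    [0.05,0,0,0,0,0],
    [0.1,0,0,0,0,0],
    [0.15,0,0,0,0,0],
    [0.2,0,-0.006,0,0,0],
    [0.25,0,-0.012,0,0,0],
    [0.3,0,-0.018,0,0,0],
    [0.35,0,-0.024,0,0,0],
    [0.4,0,-0.03,0,0,0],
    [0.45,0,-0.037,0,0,0],
    [0.5,0,-0.043,0,0,0]
  ]
}}

```text
time_s: 5.05
position: [478.3, -16.5, 32.4]
orientation: [[0.999, 0.038, -0.0], [0.038, -0.999, 0.0], [0.0, -0.0, -1.0]]
force: [-2.0, -0.2, 0.8]
finger_gap: 0.1
grasp_force: 0.9
```

```bash
cat >> h.py <<'E'
def roller(name="scene"):
    p,d,K,R,t=get(name); X=cloud(d,K,R,t); hsv=cv2.cvtColor(p,cv2.COLOR_RGB2HSV)
    m=(cv2.inRange(hsv,(15,100,80),(28,255,255))>0)&(d>0)&(X[...,2]>25)&(X[...,2]<85)&(abs(X[...,1]+18)<55)&(X[...,0]>430)&(X[...,0]<700)
    q=X[m]; r=cv2.minAreaRect(q[:,:2].astype(np.float32))
    print(name,"roller",len(q),np.round(r[0],1),np.round(r[1],1),round(r[2],1),"top z",np.percentile(q[:,2],97).round(1)); return p
E
python3 - <<'E'
from h import *
roller("scene"); roller("top"); print(env.state()["position"],env.state()["force"])
E
```

```text
scene roller 185 [508.5  10.6] [45.1 37.6] 3.9 top z 61.6
top roller 3 [530.  -57.6] [6.2 0.2] 3.1 top z 59.5
[478.83163264 -16.42245495  32.43855491] [ 1.02610391 -0.80563494 -0.61070138]
```

The roller has moved with the fingers at about 2 N. Continuing up the ramp.

{"method": "move_arm", "body": {
  "commands": [
    [0.05,0,-0.006,0,0,0],
    [0.1,0,-0.012,0,0,0],
    [0.15,0,-0.018,0,0,0],
    [0.2,0,-0.025,0,0,0],
    [0.25,0,-0.031,0,0,0],
    [0.3,0,-0.037,0,0,0],
    [0.35,0,-0.043,0,0,0],
    [0.4,0,-0.049,0,0,0],
    [0.45,0,-0.055,0,0,0],
    [0.5,0,-0.061,0,0,0],
    [0.55,0,-0.068,0,0,0],
    [0.6,0,-0.074,0,0,0],
    [0.65,0,-0.08,0,0,0],
    [0.7,0,-0.086,0,0,0],
    [0.75,0,-0.092,0,0,0],
    [0.8,0,-0.098,0,0,0],
    [0.85,0,-0.104,0,0,0],
    [0.9,0,-0.11,0,0,0],
    [0.95,0,-0.117,0,0,0]
  ]
}}

```text
time_s: 7.05
position: [554.3, -13.7, 41.7]
orientation: [[0.999, 0.038, -0.0], [0.038, -0.999, 0.0], [-0.0, -0.0, -1.0]]
force: [-2.2, -0.4, 1.0]
finger_gap: 0.1
grasp_force: 0.9
```

```bash
python3 - <<'E'
from h import *
p=roller("scene"); cv2.imwrite("pics/s2.png",cv2.resize(p[180:320,190:370,::-1],(720,560),interpolation=cv2.INTER_CUBIC)); print(env.state()["position"],env.state()["force"])
E
```

```text
scene roller 188 [579.7 -11.2] [88.7 42.5] 83.5 top z 71.8
[555.01057211 -13.56580389  41.88377937] [-0.01886731  0.41167636  0.70645949]
```

View pics/s2.png

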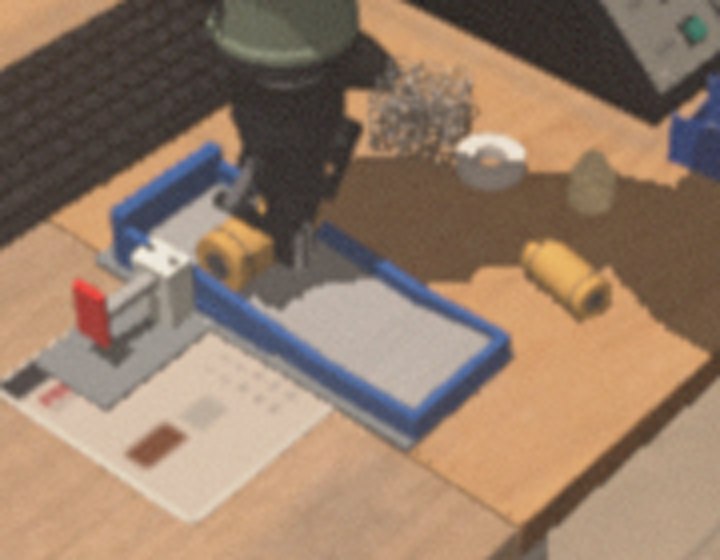

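The roller (px (235,255)) is squarely in front of the fingers, partway up the ramp. Next I take it over the crest and follow it down gently.

{"method": "move_arm", "body": {
  "commands": [
    [0.05,0,-0.006,0,0,0],
    [0.1,0,-0.012,0,0,0],
    [0.15,0,-0.018,0,0,0],
    [0.2,0,-0.025,0,0,0],
    [0.25,0,-0.031,0,0,0],
    [0.3,0,-0.037,0,0,0],
    [0.35,0,-0.043,0,0,0],
    [0.39,0,-0.049,0,0,0],
    [0.43,0,-0.055,0,0,0],
    [0.47,0,-0.058,0,0,0],
    [0.5,0,-0.058,0,0,0],
    [0.53,0,-0.058,0,0,0],
    [0.56,0,-0.058,0,0,0],
    [0.59,0,-0.058,0,0,0],
    [0.61,0,-0.058,0,0,0],
    [0.63,0,-0.058,0,0,0],
    [0.65,0,-0.058,0,0,0],
    [0.67,0,-0.058,0,0,0],
    [0.69,0,-0.058,0,0,0],
    [0.7,0,-0.058,0,0,0]
  ]
}}

```text
time_s: 9.1
position: [610.1, -11.6, 46.3]
orientation: [[0.999, 0.038, 0.0], [0.038, -0.999, 0.0], [0.0, -0.0, -1.0]]
force: [-0.4, -0.2, 0.1]
finger_gap: -0.4
grasp_force: 0.0
```

```bash
python3 - <<'E'
from h import *
p=roller("scene"); cv2.imwrite("pics/s3.png",cv2.resize(p[180:320,190:370,::-1],(720,560),interpolation=cv2.INTER_CUBIC)); print(env.state()["position"],env.state()["force"])
E
```

```text
scene roller 183 [637.3  -7.5] [87.8 44.7] 83.4 top z 73.0
[610.0784812  -11.54796232  46.33920245] [ 0.49843963 -0.76711154  0.33534406]
```

View pics/s3.png

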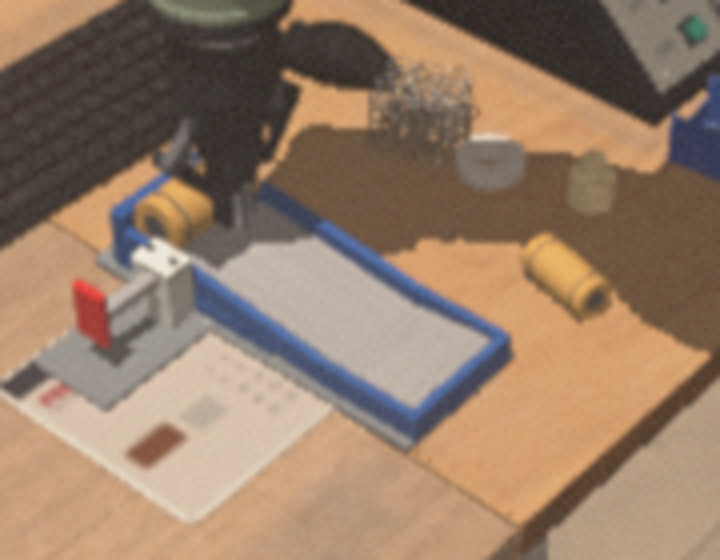

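The roller (px (172,210)) is over the crest and lying near the stop, with no contact force. I'll back off and rise, then check it.

{"method": "move_arm", "body": {
  "commands": [
    [-0.15,0,0,0,0,0],
    [-0.3,0,0,0,0,0],
    [-0.4,0,-0.2,0,0,0],
    [-0.4,0,-0.6,0,0,0],
    [-0.4,0,-1,0,0,0],
    [-0.4,0,-1,0,0,0]
  ]
}}

```text
time_s: 9.75
position: [579.9, -12.7, 130.2]
orientation: [[0.999, 0.038, 0.006], [0.038, -0.999, 0.0], [0.006, 0.0, -1.0]]
force: [0.3, -0.2, -0.5]
finger_gap: -0.2
grasp_force: 0.0
```

{"method": "move_arm", "body": {
  "commands": [
    [0,-0.5,-0.5,0,0,0],
    [0,-1,-0.5,0,0,0],
    [0,-1,-0.5,0,0,0],
    [0,-1,-0.5,0,0,0]
  ]
}}

```text
time_s: 10.15
position: [574.7, 68.1, 166.1]
orientation: [[0.999, 0.04, -0.0], [0.04, -0.999, 0.0], [-0.0, -0.0, -1.0]]
force: [-0.1, -1.0, -0.3]
finger_gap: 0.2
grasp_force: 0.0
```

{"method": "move_arm", "body": {
  "commands": [
    [0,-0.5,0,0,0,0],
    [0,-1,0,0,0,0],
    [0,-1,0,0,0,0],
    [0,-1,0,0,0,0]
  ]
}}

```text
time_s: 10.55
position: [571.7, 146.7, 165.6]
orientation: [[0.999, 0.038, -0.001], [0.038, -0.999, -0.001], [-0.001, 0.001, -1.0]]
force: [0.6, -0.9, -0.4]
finger_gap: 0.1
grasp_force: 0.0
```

```bash
python3 - <<'E'
from h import *
p=roller("scene"); q=roller("top"); cv2.imwrite("pics/s4.png",np.hstack([cv2.resize(p[180:320,190:330,::-1],(400,400)),cv2.resize(q[160:270,180:290,::-1],(400,400))])); print(env.state()["position"],env.state()["force"])
z=cams.camera_info("top")
p,d,K,R,t=get("top"); X=cloud(d,K,R,t); hsv=cv2.cvtColor(p,cv2.COLOR_RGB2HSV)
E
```

```text
scene roller 387 [640.9 -11.7] [89.1 43.9] 89.9 top z 72.9
top roller 369 [647.8 -13.1] [38.8 83.5] 1.8 top z 74.6
[571.9826641  145.30409205 165.84618421] [-0.01130703  0.39256988  0.19281212]
```

View pics/s4.png

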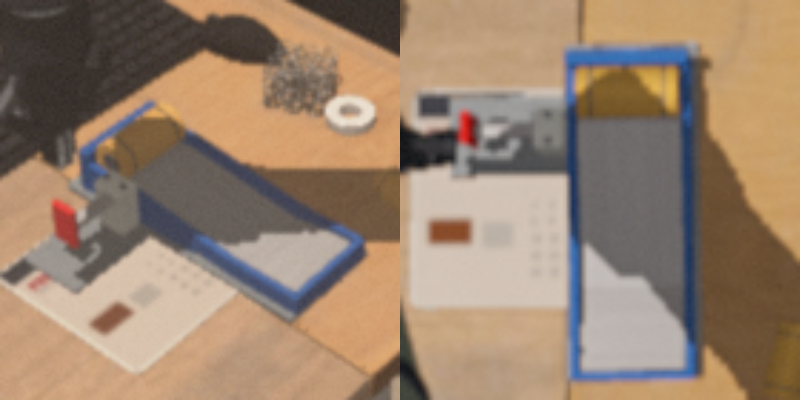

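The roller is seated: its centre x is 647.8, against an expected ~647, and it lies square in the channel against the stop. The tab's outer face is at about (613.5, 123). I'll come down outside it at y≈165.

{"method": "move_arm", "body": {
  "commands": [
    [0.53,-0.22,0.3,0,0,0],
    [0.53,-0.22,0.5,0,0,0],
    [0.53,-0.22,0.5,0,0,0],
    [0.53,-0.22,0.5,0,0,0]
  ]
}}

```text
time_s: 11.1
position: [613.2, 165.2, 126.4]
orientation: [[0.999, 0.037, -0.001], [0.037, -0.999, -0.001], [-0.001, 0.001, -1.0]]
force: [-0.8, 0.1, 1.2]
finger_gap: 0.1
grasp_force: 0.0
```

{"method": "move_arm", "body": {
  "commands": [
    [0,0,0.3,0,0,0],
    [0,0,0.6,0,0,0],
    [0,0,0.8,0,0,0],
    [0,0,0.95,0,0,0],
    [0,0,1,0,0,0],
    [0,0,1,0,0,0],
    [0,0,1,0,0,0]
  ]
}}

```text
time_s: 11.8
position: [614.0, 166.4, 47.2]
orientation: [[0.999, 0.038, 0.001], [0.038, -0.999, 0.0], [0.001, -0.0, -1.0]]
force: [0.1, -0.7, -0.5]
finger_gap: 0.2
grasp_force: 0.0
```

{"method": "move_arm", "body": {
  "commands": [
    [0,0.05,0,0,0,0],
    [0,0.1,0,0,0,0],
    [0,0.15,0,0,0,0],
    [0,0.2,0,0,0,0],
    [0,0.25,0,0,0,0],
    [0,0.3,0,0,0,0],
    [0,0.35,0,0,0,0],
    [0,0.4,0,0,0,0],
    [0,0.45,0,0,0,0],
    [0,0.5,0,0,0,0],
    [0,0.54,0,0,0,0],
    [0,0.58,0,0,0,0],
    [0,0.62,0,0,0,0]
  ]
}}

```text
time_s: 13.1
position: [615.5, 116.6, 46.3]
orientation: [[0.999, 0.038, 0.0], [0.038, -0.999, 0.0], [0.0, -0.0, -1.0]]
force: [-0.4, 2.1, -0.5]
finger_gap: 0.1
grasp_force: 0.8
```

```bash
cat >> h.py <<'E'
def tab(name="scene"):
    p,d,K,R,t=get(name); X=cloud(d,K,R,t); hsv=cv2.cvtColor(p,cv2.COLOR_RGB2HSV)
    m=(cv2.inRange(hsv,(0,110,50),(8,255,255))>0)&(d>0)&(X[...,2]>32)&(X[...,2]<85)&(abs(X[...,0]-610)<30)&(X[...,1]>60)&(X[...,1]<150)
    q=X[m]; print(name,"tab",len(q),np.percentile(q,[5,50,95],axis=0).round(1) if len(q) else ""); return p
E
python3 - <<'E'
from h import *
p=tab("scene"); roller("scene"); q=tab("top"); cv2.imwrite("pics/s5.png",np.hstack([cv2.resize(p[180:320,190:330,::-1],(400,400)),cv2.resize(q[160:270,180:290,::-1],(400,400))])); print(env.state()["position"],env.state()["force"])
E
```

```text
scene tab 67 [[596.5  97.1  35. ]
 [602.1 100.9  53. ]
 [612.8 103.7  73.5]]
scene roller 371 [640.2 -10.6] [85.  42.7] 89.7 top z 73.0
top tab 12 [[602.3  91.9  47. ]
 [605.6  93.4  69. ]
 [608.6  97.4  76.1]]
[615.46829208 116.24843099  46.32986311] [-0.11055146 -0.29122813 -0.2107274 ]
```

View pics/s5.png

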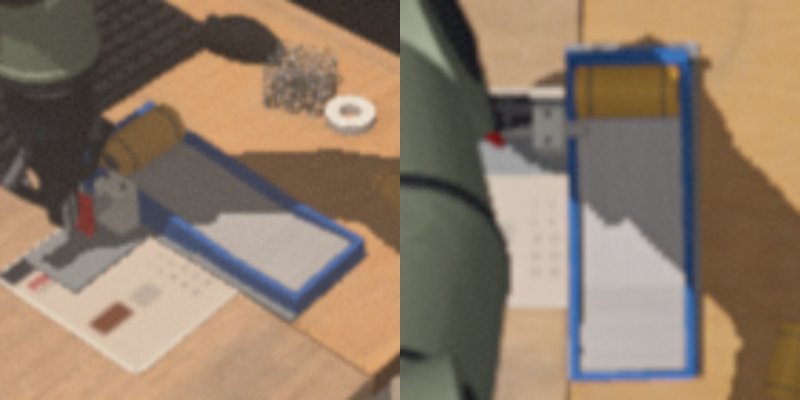

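The finger is against the tab and pushing at about 2 N, and the bar tip is entering the channel behind the roller. About 25 mm remain.

{"method": "move_arm", "body": {
  "commands": [
    [0,0.04,0,0,0,0],
    [0,0.08,0,0,0,0],
    [0,0.12,0,0,0,0],
    [0,0.16,0,0,0,0],
    [0,0.2,0,0,0,0],
    [0,0.23,0,0,0,0],
    [0,0.25,0,0,0,0]
  ]
}}

```text
time_s: 13.95
position: [616.2, 96.4, 46.3]
orientation: [[0.999, 0.038, -0.0], [0.038, -0.999, -0.0], [-0.0, 0.0, -1.0]]
force: [0.2, 1.5, 0.2]
finger_gap: 0.0
grasp_force: 0.8
```

{"method": "move_arm", "body": {
  "commands": [
    [0,0.01,0,0,0,0],
    [0,0.02,0,0,0,0],
    [0,0.03,0,0,0,0]
  ]
}}

```text
time_s: 14.25
position: [616.3, 94.4, 46.4]
orientation: [[0.999, 0.038, 0.0], [0.038, -0.999, 0.0], [0.0, -0.0, -1.0]]
force: [-0.8, 1.5, 0.5]
finger_gap: -0.0
grasp_force: 0.8
```

{"method": "move_arm", "body": {
  "commands": [
    [0,0.01,0,0,0,0],
    [0,0.02,0,0,0,0],
    [0,0.025,0,0,0,0]
  ]
}}

```text
time_s: 14.55
position: [616.4, 92.5, 46.4]
orientation: [[0.999, 0.038, 0.0], [0.038, -0.999, 0.0], [0.0, -0.0, -1.0]]
force: [-0.4, 3.4, 0.6]
finger_gap: -0.3
grasp_force: 1.8
```

{"method": "move_arm", "body": {
  "commands": [
    [0,0.01,0,0,0,0],
    [0,0.015,0,0,0,0],
    [0,0.015,0,0,0,0]
  ]
}}

```text
time_s: 14.85
position: [616.4, 92.5, 46.4]
orientation: [[0.999, 0.039, 0.0], [0.039, -0.999, 0.001], [0.0, -0.001, -1.0]]
force: [-0.8, 7.9, 0.2]
finger_gap: -0.2
grasp_force: 3.9
```

It stopped at y 92.5 with the force rising to 8 N, so the keeper is home (expected ~91). Backing off and rising clear.

{"method": "move_arm", "body": {
  "commands": [
    [0,-0.2,0,0,0,0],
    [0,-0.5,0,0,0,0],
    [0,-0.7,0,0,0,0],
    [0,-0.7,-0.5,0,0,0],
    [0,-0.7,-1,0,0,0],
    [0,-0.7,-1,0,0,0],
    [0,-0.7,-1,0,0,0]
  ]
}}

```text
time_s: 15.55
position: [614.6, 147.6, 127.2]
orientation: [[0.999, 0.038, 0.001], [0.038, -0.999, 0.0], [0.001, -0.0, -1.0]]
force: [0.1, -0.4, -0.9]
finger_gap: 0.1
grasp_force: 0.0
```

{"method": "move_arm", "body": {
  "commands": [
    [-0.8,-0.5,-0.8,0,0,0],
    [-0.8,-0.8,-0.8,0,0,0],
    [-0.8,-0.8,-0.8,0,0,0],
    [-0.8,-0.8,-0.8,0,0,0],
    [-0.8,-0.8,-0.8,0,0,0]
  ]
}}

```text
time_s: 16.05
position: [548.0, 207.9, 189.3]
orientation: [[0.999, 0.038, -0.001], [0.038, -0.999, -0.001], [-0.001, 0.001, -1.0]]
force: [1.0, -0.4, -0.5]
finger_gap: -0.0
grasp_force: 0.0
```

```bash
python3 - <<'E'
from h import *
p=tab("scene"); roller("scene"); roller("top"); q=tab("top"); cv2.imwrite("pics/s6.png",np.hstack([cv2.resize(p[180:320,190:330,::-1],(400,400)),cv2.resize(q[160:270,180:290,::-1],(400,400))])); print(env.state()["position"],env.state()["force"])
E
```

```text
scene tab 97 [[598.3  73.2  35.6]
 [608.1  77.3  57.4]
 [622.   79.2  74.6]]
scene roller 384 [640.3 -11.3] [88.7 42.3] 87.6 top z 73.0
top roller 369 [647.4 -13.1] [38.3 83.6] 2.3 top z 75.2
top tab 25 [[603.   68.6  51.3]
 [610.   70.9  70.9]
 [623.7  74.   78. ]]
[548.20532692 207.55534237 189.30088707] [ 0.94388736 -0.08484787  0.07822135]
```

View pics/s6.png

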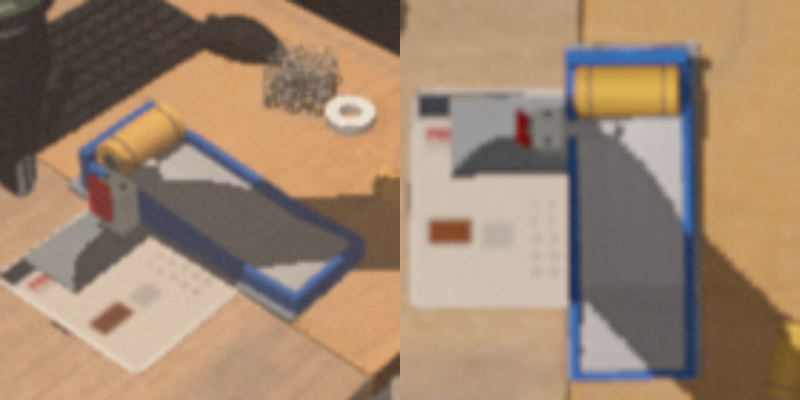

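The roller is against the stop, the tab is close to the guide block (outer face y≈77, expected 76), and the arm is clear. Handing in.

```bash
python3 -c "
from h import *
print(workorder.finish_job())"
```

```text
the job is handed in; nothing more can be done
None
```

The roller was pushed over the crest and rests against the stop, the keeper is pushed home behind it, the arm is clear of everything, and the job was handed in at about 16 s of the 64 s allowed.

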